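Carry a golf-shop parts tray level onto the bench scale

TASK

Weigh the parts tray: first take the roll of tape off the scale's pan and leave it lying flat on the bench, then pick up the tray by its bar, carry it level past the vise and set it down gently, centred on the pan, with the jar still upright and both golf balls still in it, and let go. Do not touch the vise or the shaft standing in it (the glue is curing), and leave the spray can, the driver head and the cardboard box where they are.

Things in the scene. Friction and masses are not known exactly. Their poses are not given: they have to be found in the camera images.
- tray: Plywood tray, 170 mm (its x) by 120 mm (y), floor and walls 5 mm, rim 30 mm high, cross divider at x = 0 making two bays. At x = +-81.5 mm stand uprights 50 mm wide, 118 mm high, joined by a carrying bar. Origin: centre of the underside. About 0.35 kg empty, 0.6 kg with contents. Starts on the bench, on the left or the right half.
- tray_bar (a point): Middle of the tray's carrying bar, 110 mm above the tray's underside. The bar is 14 mm wide and 14 mm high, runs along the tray's x axis, 157 mm long; nothing lies within 20 mm under it.
- jar: Closed glass jar, 44 mm diameter, 75 mm high, standing loose in the tray's +x bay. Origin: centre of its underside, z up.
- ball1_center (a point): Centre of a loose golf ball, 42.6 mm diameter, in the tray's -x bay.
- ball2_center (a point): Centre of the second golf ball, same size, same bay.
- scale: White bench scale fixed to the bench, body 200 mm (its x) by 160 mm (its y), 38 mm high. Origin: centre of its underside. Its display is a dark strip near its +x edge. It stands on the half of the bench where the tray is not.
- scale_pan (a point): Centre of the top face of the scale's raised round steel pan: 130 mm diameter, 62 mm above the bench, 20 mm behind the scale's centre (its -x). The pan overhangs its 60 mm neck.
- roll: Roll of tan masking tape lying flat on the pan: ring of 110 mm outer diameter, 76 mm core hole, 17 mm thick wall, 48 mm high, 0.15 kg. Origin: centre of its underside, z along its axis.
- vise: Blue bench vise, fixed between tray and scale. Origin: on the bench, under the axis of a 12 mm steel shaft clamped upright in it, top 295 mm above the bench. Base disc 120 mm diameter; jaws 130 mm high, reaching 48 mm from the axis in x and y. Screw towards its +x with a cross bar at x = 98 mm, 85 mm high, y = +-63 mm.
- can: Red spray can standing beside the tray, 52 mm diameter, 150 mm high. Origin: centre of its underside. Leave alone.
- driver: Black golf driver head lying on the bench nearest the robot, about 110 mm across and 60 mm high, with a steel neck up to 75 mm high. Origin: centre of its underside. Leave alone.
- sleeve: Closed cardboard box, 45 mm (its x) by 130 mm (its y), 45 mm high, on the bench beyond the scale. Origin: centre of its underside. Leave alone.
There are look-alikes about, which are no part of the job. There is more than one size of the tray; the one meant has the size given above. What is shaped like the part that bears ball2_center but pink is not meant.

How it is judged:
By the outcome, as a careful person would: the job done as asked, in the order asked, and still so for the second after the job is handed in, with the robot touching nothing.
It also fails if it takes over 72 s, if anything falls off the work surface, if the arm or the gripper's body presses on something with over 40 N, if the wrist force passes 120 N, or if a joint passes its speed limit or range.

ROBOT

A 6-joint arm with a two-finger parallel gripper is mounted at the origin on the work surface. World frame = base frame: x ahead of the robot, y to its left, z up, the work surface at z = 0. Lengths are in m, angles in degrees, forces in N, time in s.
With the tool pointing down it reaches from about 0.35 to 0.875 m from the base axis. Payload 4.2 kg.
Tool frame: the origin (TCP) lies at the very end of the fingers, on their centre line; the grasp point (between the pads) lies 19 mm behind it; z points along the fingers, y is the line along which they close (so a half turn about z gives the same grasp; the last joint's range is limited). The gripper opens to 87 mm and grips with 3 to 60 N. Pads are 19 mm wide; open, the fingers measure 117 mm over their backs; the gripper's body (75 mm by 190 mm) begins 51 mm behind the grasp point.
Start: joints at [-51.704, 22.042, 0.453, 0, -68.411, -14.817], TCP at [0.249, -0.573, 0.223] pointing down, gripper open.
Joint ranges: [-179.83, 179.83], [-69.29, 118.12], [-61.27, 80.66], [-181.25, 117.63], [-171.15, -9.14], [-177.46, 177.46]. Speed limits (degrees/s): [159.86, 159.86, 180, 180, 180, 180].

INTERFACE

Orientations are given as a 3x3 rotation matrix whose columns are the frame's x, y, z axes.
In Python, from station import r gives the robot as it stands.
- The arm moves only by the tool jog_arm, never from a script. Its argument "plan" is text: rows parted by semicolons, each of 7 numbers parted by spaces: the shift along the tool's x, y, z normalised to -1 to 1, where 1 is 0.025 m, then the turn, a rotation vector about the tool's x, y, z normalised to -1 to 1, where 1 is 8 degrees, then the closure, from -1 (fully open) to 1 (shut). A call has exactly 10 rows; each row shifts and turns the commanded pose from where the row before left it, along the tool's axes as they then stand; what a row does not reach is not made up. A row lasts 1/10 s, in which the tool goes at most 50 mm and 8.59 degrees, less where a joint would pass 70% of its speed; a pose out of reach is approached as far as the arm can. A call with a number of a shift or a turn outside -1 to 1 is refused whole. A call with a gripper value outside its range is refused whole. The fingers move at their own pace and stop on an object; the grip force is fixed at half the most. Time passes only in rows, so rows that do not move let the fingers close, or fill a call up. It gives the time, the measured TCP pose, the force, the opening and the grip force at its end, in the units of the state.
- r.sense(): the state, without advancing time (a new reading comes with each control period).
- r.capture(name): name is "scene" or "top" or "wrist"; returns (picture, depth): 384x512x3 uint8, red, green, blue; 384x512 float32, m along the optical axis (not along the pixel's ray), 0 where there is no reading.
- r.get_calibration(name): a dict with "mtx" (3x3 intrinsics, pixels), "extrinsics" (4x4, takes a point from camera to world coordinates). Camera axes: x right, y up, looking along -z (the intrinsics and any distortion apply to the point x, -y, -z); pixel columns grow to the right and rows downward; lengths in m; the calibration is good to about 2 mm. A picture is of the moment at which its call begins: read the wrist's pose just before it. get_calibration takes no time and is no camera call; for the wrist camera it gives the pose at the moment of the call.
- r.finish_job(): hands the job in; it is judged then, once.
The state is a dict: "time_s": time; "joints": joint angles; "joint_velocities": joint speeds; "effort": joint torques, N m; "tcp_pos": TCP position; "ee_rot": TCP orientation; "wrist_force": force on the tool from outside, world axes, zero at the start; "moment": the same for the moment, N m; "gripper_width": opening from 0.0 (shut) to 1.0 (fully open); "gripper_force": force on a finger pad.
Only numpy, scipy, OpenCV 4.12 (cv2) and the standard library are available. Lean on these libraries where they do the work, as an engineer would, in place of code of your own. Each camera call takes 0.05 s, during which the arm holds its last target. There are 200 camera calls.

## Working session

There is one attempt and no reset: what is moved stays moved. The work goes in short steps, Python scripts to look and compute and a tool call to move; the robot and the scene stay as the last step left them, time stands still between calls to the robot, and variables do not carry over. Pictures are saved under pics/ and viewed, at most 10 in all, crops included, and the job is handed in when it is done.

Besides the shell and the picture viewer there is one more tool, called after ">>>" by a JSON object that holds its "api" and its "payload". jog_arm: Moves the arm, as the interface text tells. Scaled input: -1 to 1 covers 0.025 m each way for a shift and 8 degrees each way for a turn. Its arguments: {"type":"object","properties":{"plan":{"type":"string"}},"required":["plan"]}

```bash
ls; mkdir -p pics
cat > h.py <<'E'
import numpy as np,cv2
from station import r
def cap(n):
    c=r.get_calibration(n); p,d=r.capture(n); return p,d,np.array(c['mtx']),np.array(c['extrinsics'])
def world(d,K,E):
    v,u=np.mgrid[0:d.shape[0],0:d.shape[1]]
    P=np.stack([(u-K[0,2])/K[0,0]*d,-(v-K[1,2])/K[1,1]*d,-d],-1)
    return P@E[:3,:3].T+E[:3,3]
def save(n,p): cv2.imwrite('pics/'+n,p[...,::-1])
E
python3 - <<'E'
from h import *
for n in('scene','top'):
    p,d,K,E=cap(n); np.savez(n,p=p,d=d,K=K,E=E); save(n+'.png',p); print(n,K.round(1).tolist(),E.round(3).tolist(),r.get_calibration(n).keys())
s=r.sense(); print(s['time_s'],s['tcp_pos'],s['ee_rot'],s['gripper_width'])
E
```

```text
pics
scene [[370.7, 0.0, 258.5], [0.0, 370.7, 190.8], [0.0, 0.0, 1.0]] [[0.79, -0.387, 0.475, 0.997], [0.613, 0.501, -0.611, -0.646], [-0.002, 0.774, 0.633, 0.777], [0.0, 0.0, 0.0, 1.0]] dict_keys(['mtx', 'extrinsics'])
top [[494.1, 0.0, 255.3], [0.0, 494.1, 201.9], [0.0, 0.0, 1.0]] [[0.006, 0.997, -0.08, 0.367], [-1.0, 0.007, 0.014, 0.011], [0.015, 0.08, 0.997, 1.547], [0.0, 0.0, 0.0, 1.0]] dict_keys(['mtx', 'extrinsics'])
0.1 [ 0.24880152 -0.57275422  0.22157196] [[-9.17273129e-01 -3.98257710e-01 -8.95834894e-04]
 [-3.98258698e-01  9.17271477e-01  1.74581692e-03]
 [ 1.26438745e-04  1.95816499e-03 -9.99998075e-01]] 1.0051418590426915
```

View pics/top.png

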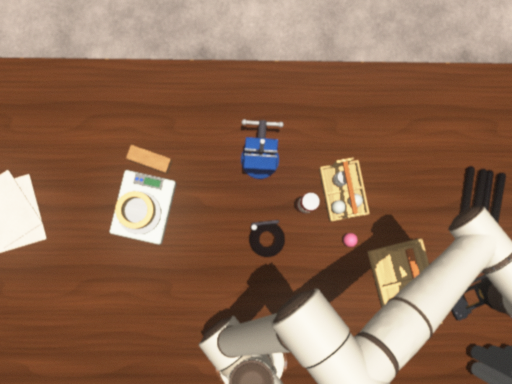

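View pics/scene.png

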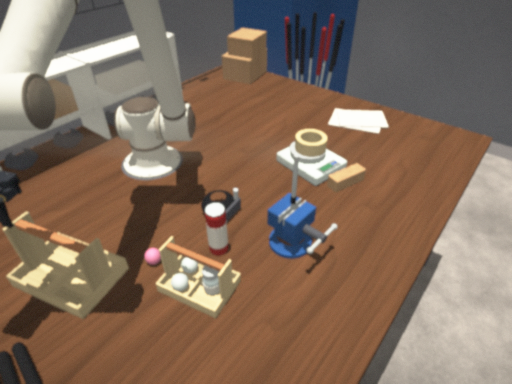

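The top view shows two trays. The one at (345,190) holds the jar and balls, and the one at (398,270) is empty and larger. There is a pink ball at (350,240), a look-alike, lying outside the tray. The can is at (308,203), driver at (267,238), vise at (261,158), scale at (142,207) with the tape ring at (136,210), and box at (149,158). I'll confirm the small tray in an enlarged crop and measure it.

Run:
```python
from h import *
z=np.load('top.npz');p,d,K,E=[z[k] for k in 'pdKE'];W=world(d,K,E)
a=cv2.resize(p[145:260,285:440],None,fx=5,fy=5,interpolation=3)[:560]
save('c1.png',a)
def blob(name,u0,u1,v0,v1,z0,z1):
    w=W[v0:v1,u0:u1].reshape(-1,3); w=w[(w[:,2]>z0)&(w[:,2]<z1)]
    if len(w)<5: print(name,len(w));return
    rect=cv2.minAreaRect(w[:,:2].astype(np.float32)*1000)
    print(name,len(w),'med',np.median(w,0).round(3),'rect',np.round(rect[0],1),np.round(rect[1],1),round(rect[2],1))
print('bench z',np.median(W[300:330,50:150,2]))
blob('bar',318,375,150,228,.095,.13)
blob('tray all',318,375,150,228,.012,.13)
blob('bigbar',366,432,235,305,.1,.2)
blob('bigtray',366,432,235,305,.012,.2)
blob('roll',100,185,165,250,.095,.13)
blob('pan',100,185,165,250,.055,.07)
blob('scale',100,185,165,250,.028,.046)
blob('sleeve',120,176,140,172,.035,.055)
blob('can',295,322,188,216,.13,.17)
blob('shaft',235,290,90,200,.15,.32)
blob('vise',235,290,100,185,.1,.15)
blob('screw',235,290,110,130,.05,.1)
blob('driver',240,290,215,262,.03,.1)
for n,u0,u1,v0,v1 in(('tray',318,375,150,228),):
    g=W[v0:v1:6,u0:u1:4,2]; print((g*1000).round().astype(int))
```

```text
bench z -0.00046754880192867443
bar 378 med [ 0.53  -0.285  0.116] rect [ 528.9 -285.7] [169.2  51.1] 10.7
tray all 1281 med [ 0.528 -0.277  0.043] rect [ 533.  -309.2] [170.1 169.3] 10.6
bigbar 358 med [ 0.335 -0.448  0.157] rect [ 316.4 -450.2] [91.1 68.1] 13.6
bigtray 1064 med [ 0.317 -0.442  0.041] rect [ 288.4 -457.1] [165.9 181.5] 21.0
roll 637 med [0.459 0.342 0.109] rect [459.4 344. ] [105.4 110.3] 0.1
pan 775 med [0.451 0.337 0.062] rect [450.1 331. ] [108.8 128.2] 67.5
scale 1892 med [0.517 0.309 0.038] rect [492.7 330.3] [161.1 240.6] 77.5
sleeve 638 med [0.62  0.319 0.045] rect [603.  325.6] [131.8  84.2] 71.5
can 251 med [ 0.483 -0.164  0.149] rect [ 483.4 -163.8] [47.5 46.1] 89.0
shaft 65 med [ 0.621 -0.023  0.245] rect [624.1 -23.4] [12.  11.3] 5.3
vise 930 med [ 0.615 -0.022  0.129] rect [650.5 -24.8] [ 94.8 146.9] 86.9
screw 192 med [ 0.722 -0.028  0.091] rect [716.1 -29.4] [123.3  29.8] 87.4
driver 820 med [ 0.381 -0.044  0.047] rect [378.  -46.9] [109.6 104.2] 0.4
[[   4    1    2   -1   -4   -2    1    6    2    0   -2   -5    4   -5
     3]
 [   7   -1   -2   -7 
[... 238 characters left out ...]
5    8   76   75  118  118 1547    9    0   -3    7
    -1]
 [  -6   14    5    3   28   74   76  106  121    3    7   30    0   -7
    -1]
 [   0    7    6   10    6    4    7    5  116    7    5   35   -3    4
    -4]
 [  -4    3   31   23   19    7    6    3  122   12    4   20   -4   -1
     0]
 [ 154    3   21    1    8    6    8    4  118  118   44   35    0   -1
     1]
 [ 148    0    2    0   41   43   48    3    8  121   40    0   32    4
     2]
 [   0   -4    1   32   34   38   36    8    2  119    3    1   20    0
     1]
 [   2    1   -3   26    5    6   29   93  114   -2   -1   -7    1    0
    -5]
 [  -5   -1    2    4    0    3    1   -1    6    2   -5   -1    0    1
     2]]
```

View pics/c1.png

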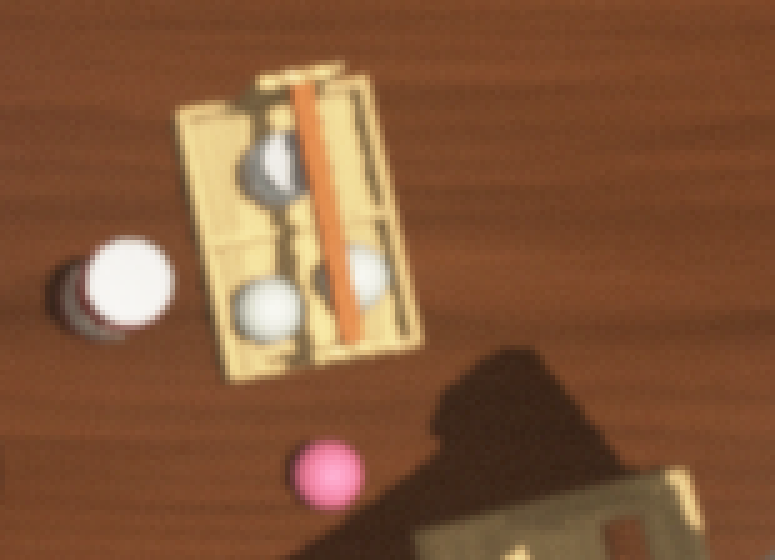

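Confirmed: the tray at (345,190) measures 170 mm and holds the jar and two white balls under the orange bar, which runs from (345,160) to (354,212). The larger tray at (398,270) and the pink ball at (350,240) don't fit. Next I'll refine the scale and bar from both cameras.

```bash
cat >> h.py <<'E'
def circ(w):
    A=np.c_[2*w[:,:2],np.ones(len(w))]; s=np.linalg.lstsq(A,(w[:,:2]**2).sum(1),rcond=None)[0]
    return s[:2].round(4),round(float(np.sqrt(s[2]+s[:2]@s[:2])),4)
def hull_circle(w):
    (c,R)=cv2.minEnclosingCircle((w[:,:2]*1000).astype(np.float32)); return np.round(c,1),round(R,1)
def rect(w): 
    a=cv2.minAreaRect((w[:,:2]*1000).astype(np.float32)); return [np.round(x,1) for x in a]
def sel(W,x0,x1,y0,y1,z0,z1):
    m=(W[...,0]>x0)&(W[...,0]<x1)&(W[...,1]>y0)&(W[...,1]<y1)&(W[...,2]>z0)&(W[...,2]<z1); return m
def clean(m): return cv2.morphologyEx(m.astype(np.uint8),cv2.MORPH_OPEN,np.ones((2,2)))>0
def orange(p):
    h=cv2.cvtColor(p,cv2.COLOR_RGB2HSV); return (h[...,0]<13)&(h[...,1]>150)&(h[...,2]>120)
def report(p,W):
    m=clean(sel(W,.40,.65,-.40,-.18,.10,.13)&orange(p)); 
    if m.sum()>20: print('bar',m.sum(),rect(W[m]),np.median(W[m],0).round(4))
    m=clean(sel(W,.3,.6,.2,.48,.098,.125))
    if m.sum()>50: print('roll top',m.sum(),hull_circle(W[m]),rect(W[m]),np.median(W[m][:,2]))
    m=clean(sel(W,.3,.6,.2,.48,.053,.072))
    if m.sum()>50: print('pan',m.sum(),hull_circle(W[m]),np.median(W[m][:,2]))
    m=sel(W,.33,.62,.2,.5,.028,.048)
    n,l,st,ce=cv2.connectedComponentsWithStats(clean(m).astype(np.uint8))
    if n>1:
        k=1+np.argmax(st[1:,4]); w=W[l==k]
        if len(w)>100: print('scale',len(w),rect(w))
E
python3 - <<'E'
from h import *
for n in('top','scene'):
    z=np.load(n+'.npz');p,d,K,E=[z[k] for k in 'pdKE'];W=world(d,K,E); print(n); report(p,W)
c=r.get_calibration('wrist'); s=r.sense(); T=np.eye(4);T[:3,:3]=s['ee_rot'];T[:3,3]=s['tcp_pos']
print((np.linalg.inv(T)@np.array(c['extrinsics'])).round(3).tolist(),np.array(c['mtx']).round().tolist())
E
```

```text
top
roll top 625 (array([422.9, 200.9]), 197.8) [array([441.3, 200.3]), array([391.9, 107.6]), np.float64(83.8)] 0.10861900309509753
pan 789 (array([414.7, 196. ]), 190.9) 0.06157283841236327
scale 1827 [array([441.9, 210. ]), array([420.5, 201. ]), np.float64(77.5)]
scene
roll top 358 (array([704.5, -46.7]), 667.0) [array([659.8, -68.2]), array([ 106.8, 1333.9]), np.float64(25.7)] 0.10750583382986645
pan 230 (array([526.4, 175.8]), 223.2) 0.06191184270751898
scale 765 [array([ 707.1, -133.5]), array([ 160.8, 1166.8]), np.float64(21.7)]
[[-0.001, 0.961, 0.276, 0.075], [1.0, 0.001, 0.001, -0.001], [0.0, 0.276, -0.961, -0.162], [0.0, 0.0, 0.0, 1.0]] [[335.0, 0.0, 255.0], [0.0, 335.0, 195.0], [0.0, 0.0, 1.0]]
```

>>> {"api": "jog_arm", "payload": {"plan": "0 0 0 0 0 0.8 -1; 0 0 0 0 0 0.8 -1; -0.8 0.8 -1 0 0 0 -1; -0.9 1 -1 0 0 0 -1; -0.9 1 -1 0 0 0 -1; -0.9 1 0 0 0 0 -1; -0.9 1 0 0 0 0 -1; -0.8 1 0 0 0 0 -1; -0.4 0.5 0 0 0 0 -1; 0 0 0 0 0 0 -1"}}

```text
time_s: 1.1
tcp_pos: [0.3581, -0.3908, 0.2974]
ee_rot: [[-0.982, -0.188, -0.0], [-0.188, 0.982, 0.001], [-0.0, 0.001, -1.0]]
wrist_force: [-0.2, 0.4, -0.2]
gripper_width: 1.003
gripper_force: 0.0
```

```bash
sed -i 's/np.ones((2,2))/np.ones((3,3))/' h.py
python3 - <<'E'
from h import *
for n in('top','scene'):
    z=np.load(n+'.npz');p,d,K,E=[z[k] for k in 'pdKE'];W=world(d,K,E); print(n); report(p,W)
print('wrist');p,d,K,E=cap('wrist');np.savez('w1',p=p,d=d,K=K,E=E);save('w1.png',p);W=world(d,K,E);report(p,W)
h=cv2.cvtColor(p,cv2.COLOR_RGB2HSV); m=sel(W,.4,.65,-.4,-.18,.1,.13); print(m.sum(), np.median(h[m],0) if m.any() else '', rect(W[m]) if m.any() else '')
E
```

```text
top
roll top 613 (array([459.1, 343.2]), 55.3) [array([459.4, 342.7]), array([105.4, 107.6]), np.float64(0.3)] 0.1094293408377458
pan 745 (array([449.5, 336.6]), 64.3) 0.06175172283596764
scale 1802 [array([472.9, 335. ]), array([160.8, 199.7]), np.float64(77.6)]
scene
roll top 358 (array([460.2, 344.2]), 57.9) [array([457.5, 341. ]), array([106.9, 105.6]), np.float64(31.2)] 0.10862206945137853
pan 212 (array([452.5, 334.9]), 64.0) 0.06252720400763218
scale 762 [array([512.6, 326.7]), array([165. , 115.8]), np.float64(77.9)]
wrist
903 [ 21.  86. 179.] [array([ 489.3, -293.9]), array([92.9, 49.6]), np.float64(12.4)]
```

View pics/w1.png

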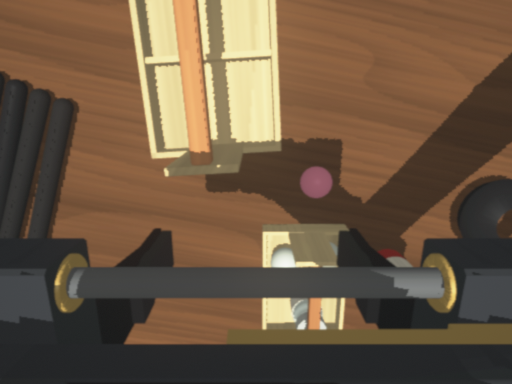

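The wrist view shows the larger empty tray at (205,80), the pink ball at (316,182) and our tray between the fingers at (305,280). The top and scene views agree on the roll at about (0.4595, 0.3435). I'll go there and grasp the wall on the −y side.

>>> {"api": "jog_arm", "payload": {"plan": "-0.35 0.97 0 0 0 0 0; -0.35 0.97 0 0 0 0 0; -0.35 0.97 0 0 0 0 0; -0.35 0.97 0 0 0 0 0; -0.35 0.97 0 0 0 0 0; -0.35 0.97 0 0 0 0 0; -0.35 0.97 0 0 0 0 0; -0.35 0.97 0 0 0 0 0; -0.35 0.97 0 0 0 0 0; -0.35 0.97 0 0 0 0 0"}}

```text
time_s: 2.15
tcp_pos: [0.3984, -0.1378, 0.2974]
ee_rot: [[-0.983, -0.184, -0.0], [-0.184, 0.983, -0.0], [0.0, -0.0, -1.0]]
wrist_force: [1.0, 0.2, 1.0]
gripper_width: 0.501
gripper_force: 0.0
```

>>> {"api": "jog_arm", "payload": {"plan": "-0.35 0.97 0 0 0 0 0; -0.35 0.97 0 0 0 0 0; -0.35 0.97 0 0 0 0 0; -0.35 0.97 0 0 0 0 0; -0.35 0.97 0 0 0 0 0; -0.35 0.97 0 0 0 0 0; -0.35 0.97 0 0 0 0 0; -0.35 0.97 0 0 0 0 0; -0.35 0.97 0 0 0 0 0; -0.35 0.97 0 0 0 0 0"}}

```text
time_s: 3.15
tcp_pos: [0.4399, 0.1168, 0.2973]
ee_rot: [[-0.983, -0.184, -0.0], [-0.184, 0.983, -0.0], [0.0, -0.0, -1.0]]
wrist_force: [0.3, -0.1, -0.3]
gripper_width: 0.502
gripper_force: 0.0
```

>>> {"api": "jog_arm", "payload": {"plan": "-0.35 0.97 0.5 0 0 0 0; -0.35 0.97 0.5 0 0 0 0; -0.35 0.97 0.8 0 0 0 0; -0.35 0.97 0.8 0 0 0 0; -0.35 0.97 0.8 0 0 0 0; -0.35 0.97 0.5 0 0 0 0; -0.3 0.6 0 0 0 0 0; -0.1 0.4 0 0 0 0 0; 0 0 0 0 0 0 0; 0 0 0 0 0 0 0"}}

```text
time_s: 4.15
tcp_pos: [0.4695, 0.2952, 0.2008]
ee_rot: [[-0.983, -0.185, 0.001], [-0.185, 0.983, 0.001], [-0.001, 0.001, -1.0]]
wrist_force: [-0.5, 0.3, 0.3]
gripper_width: 0.502
gripper_force: 0.0
```

```bash
cat >> h.py <<'E'
def go(t,psi=None):
    s=r.sense();R=np.array(s['ee_rot']);d=R.T@(np.array(t)-s['tcp_pos'])/.025
    yaw=np.degrees(np.arctan2(-R[1,0],-R[0,0]))
    print('t',s['time_s'],'tcp',np.round(s['tcp_pos'],4),'yaw',round(yaw,2),'tilt',np.round(R[:2,2],4),'F',np.round(s['wrist_force'],1),'units',d.round(2), '' if psi is None else round((yaw-psi)/8,3))
E
python3 - <<'E'
from h import *
p,d,K,E=cap('wrist');save('w2.png',p);W=world(d,K,E);report(p,W)
go([.4682,.2978,.078])
E
```

```text
roll top 7628 (array([458.3, 343. ]), 55.1) [array([456.5, 342.7]), array([105.9, 109.3]), np.float64(8.4)] 0.10998010059407992
pan 8198 (array([451. , 338.5]), 64.7) 0.06219583571830248
scale 11108 [array([470.6, 334.6]), array([158.8, 198.6]), np.float64(77.5)]
t 4.2 tcp [0.4695 0.295  0.2009] yaw 10.64 tilt [0.0007 0.0008] F [-0.   0.8 -0.4] units [0.03 0.12 4.91]
```

View pics/w2.png

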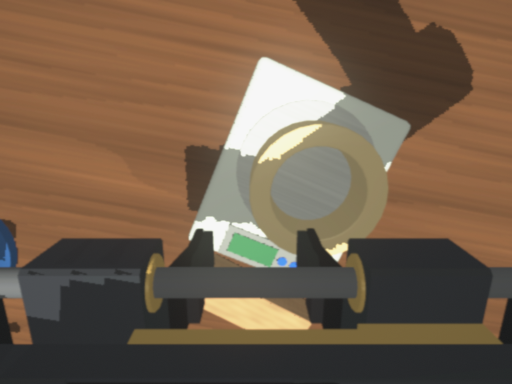

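The wrist view shows the roll (318,187) sitting off-centre on the pan with a free core, and its measurement agrees with the other cameras within 2 mm. Descending.

>>> {"api": "jog_arm", "payload": {"plan": "0.03 0.1 0.9 0 0 0 0; 0 0 0.9 0 0 0 0; 0 0 0.9 0 0 0 0; 0 0 0.9 0 0 0 0; 0 0 0.7 0 0 0 0; 0 0 0.4 0 0 0 0; 0 0 0.2 0 0 0 0; 0 0 0 0 0 0 0; 0 0 0 0 0 0 0.8; 0 0 0 0 0 0 0.8"}}

```text
time_s: 5.2
tcp_pos: [0.4686, 0.2984, 0.0785]
ee_rot: [[-0.983, -0.185, 0.001], [-0.185, 0.983, 0.001], [-0.002, 0.001, -1.0]]
wrist_force: [-0.0, 0.5, 0.5]
gripper_width: 0.395
gripper_force: 0.0
```

>>> {"api": "jog_arm", "payload": {"plan": "0 0 0 0 0 0 0.8; 0 0 0 0 0 0 0.8; 0 0 0 0 0 0 0.8; 0 0 0 0 0 0 0.8; 0 0 -0.2 0 0 0 0.8; 0 0 -0.4 0 0 0 0.8; 0 0 -0.7 0 0 0 0.8; 0 0 -0.7 0 0 0 0.8; 0 0 0 0 0 0 0.8; 0 0 0 0 0 0 0.8"}}

```text
time_s: 6.2
tcp_pos: [0.4679, 0.2979, 0.1276]
ee_rot: [[-0.983, -0.185, -0.0], [-0.185, 0.983, 0.001], [0.0, 0.001, -1.0]]
wrist_force: [-0.3, 0.6, -1.9]
gripper_width: 0.208
gripper_force: 29.9
```

Run:
```python
from h import *
go([.45,.515,.017]);print(r.sense()['gripper_width'],r.sense()['gripper_force'])
p,d,K,E=cap('top');W=world(d,K,E)
m=sel(W,.2,.7,.47,.8,.003,.03);print('stuff left',clean(m).sum())
P,D,K,E=cap('scene');a=cv2.resize(P[95:205,230:400],None,fx=4.5,fy=4.5);save('s2.png',a)
```

```text
t 6.2 tcp [0.4679 0.2979 0.1276] yaw 10.66 tilt [-0.0001  0.0005] F [-0.3  0.6 -1.9] units [-0.9   8.67  4.43] 
0.20799079038980428 29.85247430772633
stuff left 765
```

View pics/s2.png

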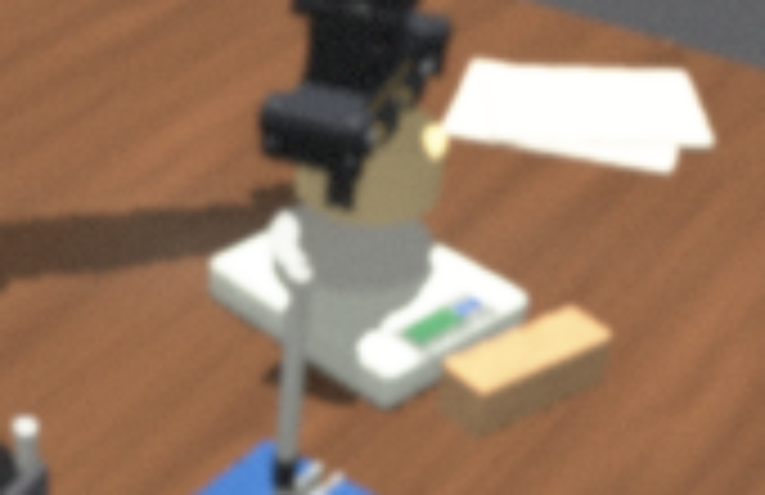

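Lifted and held at 30 N. Carrying it left to the clear bench at y of about 0.55, between the scale and the papers.

>>> {"api": "jog_arm", "payload": {"plan": "-0.1 0.5 0 0 0 0 0.8; -0.1 0.9 0 0 0 0 0.8; -0.1 1 0 0 0 0 0.8; -0.1 1 0 0 0 0 0.8; -0.1 1 0 0 0 0 0.8; -0.1 1 0 0 0 0 0.8; -0.1 1 0 0 0 0 0.8; -0.1 0.9 0.3 0 0 0 0.8; -0.1 0.7 0.8 0 0 0 0.8; 0 0.3 0.8 0 0 0 0.8"}}

```text
time_s: 7.3
tcp_pos: [0.4511, 0.5101, 0.0789]
ee_rot: [[-0.982, -0.188, 0.001], [-0.188, 0.982, 0.002], [-0.001, 0.001, -1.0]]
wrist_force: [-0.3, 0.1, -1.7]
gripper_width: 0.206
gripper_force: 29.9
```

>>> {"api": "jog_arm", "payload": {"plan": "0 0 0.8 0 0 0 0.8; 0 0 0.8 0 0 0 0.8; 0 0 0.4 0 0 0 0.8; 0 0 0.2 0 0 0 0.8; 0 0 0.1 0 0 0 0.8; 0 0 0.1 0 0 0 0.8; 0 0 0 0 0 0 0.8; 0 0 0 0 0 0 0.8; 0 0 0 0 0 0 0.8; 0 0 0 0 0 0 0.8"}}

```text
time_s: 8.3
tcp_pos: [0.4519, 0.5061, 0.0205]
ee_rot: [[-0.983, -0.185, 0.0], [-0.185, 0.983, 0.001], [-0.0, 0.001, -1.0]]
wrist_force: [0.8, -0.0, -1.0]
gripper_width: 0.209
gripper_force: 29.9
```

Run:
```python
from h import *
go([.45,.505,.0175])
```

```text
t 8.3 tcp [0.4519 0.5061 0.0205] yaw 10.67 tilt [0.0004 0.0006] F [ 0.8 -0.  -1. ] units [ 0.08 -0.03  0.12]
```

>>> {"api": "jog_arm", "payload": {"plan": "0 0 0.12 0 0 0 0.8; 0 0 0 0 0 0 0.8; 0 0 0 0 0 0 0; 0 0 0 0 0 0 0; 0 0 0 0 0 0 0; 0 0 0 0 0 0 0; 0 0 -0.5 0 0 0 0; 0 0 -1 0 0 0 0; 0 0 -1 0 0 0 0; 0 0 -1 0 0 0 0"}}

```text
time_s: 9.3
tcp_pos: [0.452, 0.5062, 0.1067]
ee_rot: [[-0.983, -0.185, 0.001], [-0.185, 0.983, 0.001], [-0.001, 0.001, -1.0]]
wrist_force: [-0.1, 0.5, -0.5]
gripper_width: 0.497
gripper_force: 0.0
```

>>> {"api": "jog_arm", "payload": {"plan": "0 0 -1 0 0 0 0; 0 -0.5 -1 0 0 0 0; 0 -1 -1 0 0 0 0; 0.1 -1 -1 0 0 0 -0.3; 0.1 -1 -1 0 0 0 -0.3; 0.1 -1 -1 0 0 0 -0.3; 0.1 -1 -0.5 0 0 0 -0.3; 0.1 -1 0 0 0 0 -0.3; 0.1 -1 0 0 0 0 -0.3; 0.1 -1 0 0 0 0 -0.3"}}

```text
time_s: 10.3
tcp_pos: [0.4739, 0.2928, 0.2685]
ee_rot: [[-0.983, -0.185, 0.001], [-0.185, 0.983, 0.001], [-0.002, 0.001, -1.0]]
wrist_force: [-0.7, 0.6, 0.1]
gripper_width: 0.651
gripper_force: 0.0
```

>>> {"api": "jog_arm", "payload": {"plan": "0.1 -1 0 0 0 0 -0.3; 0.1 -1 0 0 0 0 -0.3; 0.1 -1 0 0 0 0 -0.3; 0.1 -1 0 0 0 0 -0.3; 0.1 -1 0 0 0 0 -0.3; 0.1 -1 0 0 0 0 -0.3; 0.1 -1 0 0 0 0 -0.3; 0.1 -1 0 0 0 0 -0.3; 0.1 -1 0 0 0 0 -0.3; 0.1 -1 0 0 0 0 -0.3"}}

```text
time_s: 11.3
tcp_pos: [0.4956, 0.0426, 0.2684]
ee_rot: [[-0.983, -0.186, 0.002], [-0.186, 0.983, 0.001], [-0.002, 0.0, -1.0]]
wrist_force: [0.2, -0.1, 0.8]
gripper_width: 0.644
gripper_force: 0.0
```

Run:
```python
from h import *
p,d,K,E=cap('top');W=world(d,K,E);report(p,W)
m=clean(sel(W,.25,.65,.45,.75,.02,.08));print('roll bench',m.sum(),hull_circle(W[m]),np.median(W[m][:,2]),np.percentile(W[m][:,2],95))
go([.529,-.286,.297])
```

```text
pan 123 (array([457.6, 366.9]), 56.9) 0.06122007734583734
scale 713 [array([553.1, 356.1]), array([ 82.9, 164.5]), np.float64(26.2)]
roll bench 699 (array([445.2, 550.8]), 56.9) 0.04642292110998536 0.052766278692828884
t 11.35 tcp [0.4954 0.0402 0.2683] yaw 10.57 tilt [ 0.0011 -0.0006] F [-0.3 -1.8  1. ] units [  1.07 -13.07  -1.14]
```

The roll lies flat at (0.445, 0.551). Going over the tray to look at the bar with the wrist camera.

>>> {"api": "jog_arm", "payload": {"plan": "0.1 -1 -0.3 0 0 0 -0.3; 0.1 -1 -0.3 0 0 0 -0.3; 0.1 -1 -0.3 0 0 0 -0.3; 0.1 -1 -0.3 0 0 0 -0.3; 0 -1 0 0 0 0 -0.3; 0 -1 0 0 0 0 -0.3; 0 -1 0 0 0 0 -0.3; 0 -1 0 0 0 0 -0.3; -0.4 -1 0 0 0 0 -0.3; -0.5 -1 0 0 0 0 -0.3"}}

```text
time_s: 12.35
tcp_pos: [0.5543, -0.2007, 0.2987]
ee_rot: [[-0.983, -0.185, 0.002], [-0.185, 0.983, -0.0], [-0.002, -0.001, -1.0]]
wrist_force: [0.2, -0.1, 0.3]
gripper_width: 0.647
gripper_force: 0.0
```

>>> {"api": "jog_arm", "payload": {"plan": "-0.5 -1 0 0 0 0 -0.3; -0.5 -1 0 0 0 0 -0.3; -0.5 -0.7 0 0 0 0 -0.3; -0.4 -0.4 0 0 0 0 -0.3; -0.2 0 0 0 0 0 -0.3; 0 0 0 0 0 0 -0.3; 0 0 0 0 0 0 -0.3; 0 0 0 0 0 0 -0.3; 0 0 0 0 0 0 -0.3; 0 0 0 0 0 0 -0.3"}}

```text
time_s: 13.35
tcp_pos: [0.62, -0.2658, 0.2975]
ee_rot: [[-0.983, -0.186, 0.0], [-0.186, 0.983, -0.0], [-0.0, -0.0, -1.0]]
wrist_force: [-0.2, 1.1, -1.8]
gripper_width: 0.648
gripper_force: 0.0
```

Run:
```python
from h import *
p,d,K,E=cap('wrist');save('w3.png',p);W=world(d,K,E)
h=cv2.cvtColor(p,cv2.COLOR_RGB2HSV)
m=sel(W,.40,.65,-.40,-.18,.10,.13)&(h[...,0]<16)&(h[...,1]>130)
m=clean(m);print('bar',m.sum(),rect(W[m]),np.median(W[m],0),W[m][:,0].min(),W[m][:,0].max())
q=clean(sel(W,.40,.65,-.40,-.18,.012,.095));print('tray',rect(W[q]))
p,d,K,E=cap('top');V=world(d,K,E);report(p,V)
h=cv2.cvtColor(p,cv2.COLOR_RGB2HSV);z=np.load('top.npz');p0=z['p'];V0=world(z['d'],z['K'],z['E']);h=cv2.cvtColor(p0,cv2.COLOR_RGB2HSV)
m=sel(V0,.4,.65,-.4,-.18,.1,.13)&(h[...,0]<16)&(h[...,1]>130);print('bar top',m.sum(),rect(V0[m]))
go([.529,-.286,.297])
```

```text
bar 2012 [array([ 520.3, -235.8]), array([138.4, 114.5]), np.float64(11.2)] [ 0.515313   -0.28591166  0.11721958] 0.46140183754342645 0.5980557226686707
tray [array([ 522.5, -260.7]), array([170. , 173.8]), np.float64(11.1)]
pan 1456 (array([453.1, 339.9]), 65.5) 0.0614735646339295
scale 1863 [array([473., 335.]), array([159.9, 200.1]), np.float64(77.4)]
bar top 245 [array([ 527.6, -285.6]), array([154.8,  13.7]), np.float64(10.7)]
t 13.45 tcp [ 0.6201 -0.266   0.2973] yaw 10.69 tilt [0.0002 0.    ] F [ 0.6 -0.5 -0.2] units [ 3.73 -0.11  0.01]
```

View pics/w3.png

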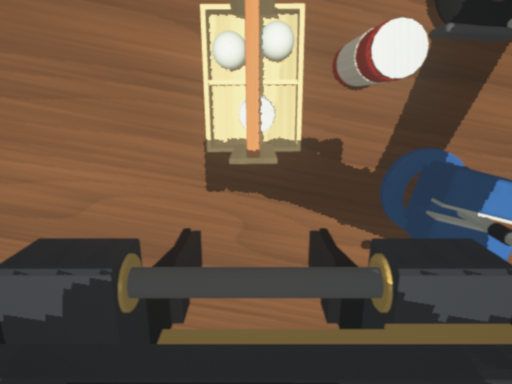

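The wrist view shows the bar over the jar (256,113), with the balls at (230,50) and (278,42) and the can off to the right at (395,48). I have the bar middle at (0.5275, −0.285), top at 0.117, yaw 10.7°, and the cleared pan at (0.453, 0.3395). Now the approach and grasp.

>>> {"api": "jog_arm", "payload": {"plan": "0.5 0 0 0 0 0 -0.3; 0.8 -0.06 0 0 0 0 -0.3; 0.8 0 0 0 0 0 -0.3; 0.8 0 0 0 0 0 -0.3; 0.58 0 0 0 0 0 -0.3; 0.3 0 0.5 0 0 0 -0.3; 0 0 1 0 0 0 -0.3; 0 0 1 0 0 0 -0.3; 0 0 1 0 0 0 -0.3; 0 0 0.5 0 0 0 -0.3"}}

```text
time_s: 14.45
tcp_pos: [0.5266, -0.2847, 0.1947]
ee_rot: [[-0.983, -0.185, -0.003], [-0.185, 0.983, 0.001], [0.003, 0.002, -1.0]]
wrist_force: [0.1, 0.5, -0.2]
gripper_width: 0.648
gripper_force: 0.0
```

Run:
```python
from h import *
go([.5275,-.285,.093],10.7)
```

```text
t 14.45 tcp [ 0.5266 -0.2847  0.1947] yaw 10.66 tilt [-0.0033  0.0014] F [ 0.1  0.5 -0.2] units [-0.05 -0.03  4.07] -0.005
```

>>> {"api": "jog_arm", "payload": {"plan": "0 0 0.8 0 0 0 -0.3; 0 0 0.8 0 0 0 -0.3; 0 0 0.8 0 0 0 -0.3; 0 0 0.8 0 0 0 -0.3; 0 0 0.5 0 0 0 -0.3; 0 0 0.3 0 0 0 -0.3; 0 0 0 0 0 0 -0.3; 0 0 0 0 0 0 0.3; 0 0 0 0 0 0 0.5; 0 0 0 0 0 0 0.6"}}

```text
time_s: 15.45
tcp_pos: [0.5282, -0.2852, 0.098]
ee_rot: [[-0.983, -0.185, 0.002], [-0.185, 0.983, -0.0], [-0.002, -0.001, -1.0]]
wrist_force: [0.0, -0.2, -0.4]
gripper_width: 0.461
gripper_force: 0.0
```

>>> {"api": "jog_arm", "payload": {"plan": "0 0 0 0 0 0 0.7; 0 0 0 0 0 0 0.8; 0 0 0 0 0 0 0.9; 0 0 0 0 0 0 1; 0 0 0 0 0 0 1; 0 0 0 0 0 0 1; 0 0 -0.05 0 0 0 1; 0 0 -0.1 0 0 0 1; 0 0 -0.15 0 0 0 1; 0 0 -0.2 0 0 0 1"}}

```text
time_s: 16.45
tcp_pos: [0.5271, -0.2847, 0.109]
ee_rot: [[-0.983, -0.185, -0.002], [-0.185, 0.983, 0.001], [0.002, 0.001, -1.0]]
wrist_force: [-0.0, -0.5, -4.9]
gripper_width: 0.158
gripper_force: 30.0
```

Run:
```python
from h import *
go([.48,-.28,.29],10.7); s=r.sense();print(s['gripper_width'],s['gripper_force'],s['moment'])
```

```text
t 16.45 tcp [ 0.5271 -0.2847  0.109 ] yaw 10.68 tilt [-0.0019  0.0009] F [-0.  -0.5 -4.9] units [ 1.83  0.54 -7.23] -0.003
0.15801637945245087 29.98585671186447 [-0.05659162 -0.01908799 -0.02407593]
```

The grip is at 30 N and the weight is on the wrist. Lifting smoothly.

>>> {"api": "jog_arm", "payload": {"plan": "0 0 -0.25 0 0 0 1; 0 0 -0.3 0 0 0 1; 0 0 -0.4 0 0 0 1; 0 0 -0.5 0 0 0 1; 0 0 -0.6 0 0 0 1; 0 0 -0.6 0 0 0 1; 0 0 -0.6 0 0 0 1; 0 0 -0.6 0 0 0 1; 0 0 -0.6 0 0 0 1; 0 0 -0.6 0 0 0 1"}}

```text
time_s: 17.45
tcp_pos: [0.5276, -0.285, 0.2375]
ee_rot: [[-0.983, -0.185, 0.001], [-0.185, 0.983, -0.0], [-0.001, -0.0, -1.0]]
wrist_force: [-0.4, -0.6, -5.0]
gripper_width: 0.154
gripper_force: 30.0
```

>>> {"api": "jog_arm", "payload": {"plan": "0 0 -0.6 0 0 0 1; 0 0 -0.5 0 0 0 1; 0 0 -0.4 0 0 0 1; 0.1 0 -0.3 0 0 0 1; 0.2 0 -0.2 0 0 0 1; 0.3 0 -0.1 0 0 0 1; 0.4 0 0 0 0 0 1; 0.4 0 0 0 0 0 1; 0.4 0 0 0 0 0 1; 0.3 0.1 0 0 0 0 1"}}

```text
time_s: 18.45
tcp_pos: [0.4743, -0.2926, 0.2881]
ee_rot: [[-0.983, -0.185, -0.001], [-0.185, 0.983, 0.0], [0.001, 0.0, -1.0]]
wrist_force: [0.3, 0.3, -5.6]
gripper_width: 0.157
gripper_force: 30.0
```

>>> {"api": "jog_arm", "payload": {"plan": "0.2 0.15 0 0 0 0 1; 0.1 0.2 0 0 0 0 1; 0 0 0 0 0 0 1; 0 0 0 0 0 0 1; 0 0 0 0 0 0 1; 0 0 0 0 0 0 1; 0 0 0 0 0 0 1; 0 0 0 0 0 0 1; 0 0 0 0 0 0 1; 0 0 0 0 0 0 1"}}

```text
time_s: 19.45
tcp_pos: [0.4666, -0.2852, 0.2883]
ee_rot: [[-0.983, -0.185, -0.0], [-0.185, 0.983, 0.0], [0.0, 0.0, -1.0]]
wrist_force: [-0.1, 0.3, -5.3]
gripper_width: 0.159
gripper_force: 30.0
```

Run:
```python
from h import *
go([.453,.3395,.29],10.7); s=r.sense();print(s['gripper_width'],s['gripper_force'],s['moment'])
P,D,K,E=cap('scene');a=cv2.resize(P[130:330,110:310],None,fx=3,fy=3);save('s4.png',a)
```

```text
t 19.45 tcp [ 0.4666 -0.2852  0.2883] yaw 10.68 tilt [-0.0001  0.    ] F [-0.1  0.3 -5.3] units [-4.09 24.66 -0.07] -0.003
0.15930977529010476 29.985929131507874 [-0.00016807 -0.01022222 -0.05724863]
```

View pics/s4.png

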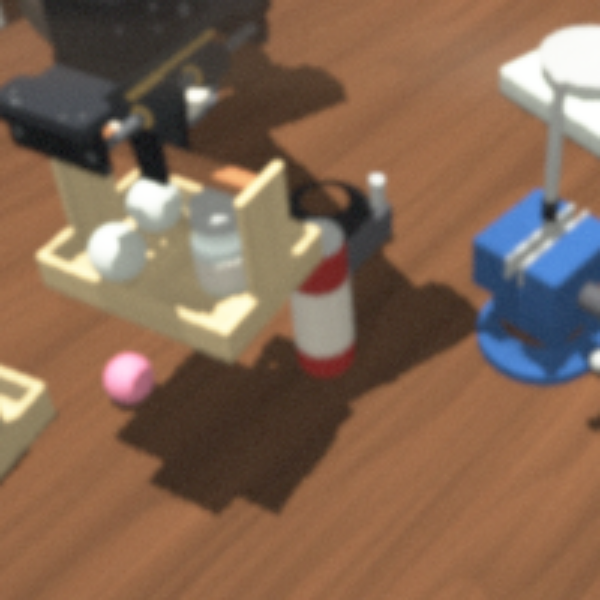

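Tray is level, jar upright, and both balls in. The shaft gap along this path will be about 50 mm. Carrying it over.

>>> {"api": "jog_arm", "payload": {"plan": "-0.02 0.1 0 0 0 0 1; -0.03 0.2 0 0 0 0 1; -0.05 0.3 0 0 0 0 1; -0.07 0.4 0 0 0 0 1; -0.08 0.5 0 0 0 0 1; -0.1 0.6 0 0 0 0 1; -0.1 0.6 0 0 0 0 1; -0.1 0.6 0 0 0 0 1; -0.1 0.6 0 0 0 0 1; -0.1 0.6 0 0 0 0 1"}}

```text
time_s: 20.5
tcp_pos: [0.464, -0.1694, 0.2885]
ee_rot: [[-0.983, -0.186, 0.0], [-0.186, 0.983, 0.0], [-0.0, 0.0, -1.0]]
wrist_force: [0.1, -0.3, -4.9]
gripper_width: 0.158
gripper_force: 30.0
```

>>> {"api": "jog_arm", "payload": {"plan": "-0.1 0.6 0 0 0 0 1; -0.1 0.6 0 0 0 0 1; -0.1 0.6 0 0 0 0 1; -0.1 0.6 0 0 0 0 1; -0.1 0.6 0 0 0 0 1; -0.1 0.6 0 0 0 0 1; -0.1 0.6 0 0 0 0 1; -0.1 0.6 0 0 0 0 1; -0.1 0.6 0 0 0 0 1; -0.1 0.6 0 0 0 0 1"}}

```text
time_s: 21.5
tcp_pos: [0.4604, -0.0176, 0.2885]
ee_rot: [[-0.983, -0.186, 0.001], [-0.186, 0.983, 0.0], [-0.001, 0.0, -1.0]]
wrist_force: [0.1, -0.1, -4.8]
gripper_width: 0.157
gripper_force: 30.0
```

>>> {"api": "jog_arm", "payload": {"plan": "-0.1 0.6 0 0 0 0 1; -0.1 0.6 0 0 0 0 1; -0.1 0.6 0 0 0 0 1; -0.1 0.6 0 0 0 0 1; -0.1 0.6 0 0 0 0 1; -0.1 0.6 0 0 0 0 1; -0.1 0.6 0 0 0 0 1; -0.1 0.6 0 0 0 0 1; -0.1 0.6 0 0 0 0 1; -0.1 0.6 0 0 0 0 1"}}

```text
time_s: 22.5
tcp_pos: [0.4575, 0.1343, 0.2884]
ee_rot: [[-0.983, -0.186, 0.0], [-0.186, 0.983, 0.0], [-0.0, 0.0, -1.0]]
wrist_force: [0.6, -0.3, -5.5]
gripper_width: 0.163
gripper_force: 30.0
```

>>> {"api": "jog_arm", "payload": {"plan": "-0.1 0.6 0 0 0 0 1; -0.1 0.6 0 0 0 0 1; -0.1 0.6 0 0 0 0 1; -0.1 0.6 0 0 0 0 1; -0.1 0.6 0 0 0 0 1; -0.1 0.6 0 0 0 0 1; -0.1 0.6 0 0 0 0 1; -0.1 0.6 0 0 0 0 1; -0.1 0.6 0 0 0 0 1; -0.1 0.6 0 0 0 0 1"}}

```text
time_s: 23.5
tcp_pos: [0.4545, 0.2863, 0.2882]
ee_rot: [[-0.983, -0.185, -0.0], [-0.185, 0.983, -0.0], [0.0, -0.0, -1.0]]
wrist_force: [0.4, 0.8, -5.3]
gripper_width: 0.157
gripper_force: 30.0
```

>>> {"api": "jog_arm", "payload": {"plan": "-0.1 0.6 0 0 0 0 1; -0.08 0.5 0 0 0 0 1; -0.07 0.4 0 0 0 0 1; -0.05 0.3 0 0 0 0 1; -0.03 0.2 0 0 0 0 1; -0.01 0.1 0 0 0 0 1; 0 0.06 0 0 0 0 1; 0 0 0 0 0 0 1; 0 0 0 0 0 0 1; 0 0 0 0 0 0 1"}}

```text
time_s: 24.5
tcp_pos: [0.4529, 0.3393, 0.2884]
ee_rot: [[-0.983, -0.185, 0.0], [-0.185, 0.983, 0.0], [-0.0, 0.0, -1.0]]
wrist_force: [-0.1, 0.8, -5.5]
gripper_width: 0.156
gripper_force: 30.0
```

Run:
```python
from h import *
go([.453,.3395,.165],10.7); s=r.sense();print(s['gripper_width'],s['gripper_force'])
p,d,K,E=cap('wrist');W=world(d,K,E)
q=clean(sel(W,.3,.65,.2,.5,.195,.26));print('tray from wrist',q.sum(),rect(W[q]))
p,d,K,E=cap('scene');W=world(d,K,E)
q=clean(sel(W,.3,.65,.2,.5,.17,.225));print('tray from scene',q.sum(),rect(W[q]),W[q][:,2].min())
q=clean(sel(W,.3,.65,.2,.5,.295,.312));print('upr tops',q.sum(),rect(W[q]) if q.any() else '')
p,d,K,E=cap('top');W=world(d,K,E)
q=clean(sel(W,.3,.65,.2,.5,.17,.235));print('tray from top',q.sum(),rect(W[q]))
```

```text
t 24.5 tcp [0.4529 0.3393 0.2884] yaw 10.66 tilt [0. 0.] F [-0.1  0.8 -5.5] units [-0.    0.01  4.94] -0.005
0.15576600555066203 29.9859219789505
tray from wrist 21198 [array([450.2, 337.7]), array([164.5, 120.4]), np.float64(10.8)]
tray from scene 1032 [array([452.4, 337. ]), array([170.5, 127.8]), np.float64(10.5)] 0.18940142877923716
upr tops 326 [array([453.1, 335.6]), array([169.4,  49.3]), np.float64(11.8)]
tray from top 961 [array([454.1, 338.3]), array([170.6, 121.7]), np.float64(10.7)]
```

Centred over the pan to about 1 mm. Lowering, with a slow final approach.

>>> {"api": "jog_arm", "payload": {"plan": "0 0.05 0.1 0 0 0 1; 0 0 0.25 0 0 0 1; 0 0 0.4 0 0 0 1; 0 0 0.5 0 0 0 1; 0 0 0.6 0 0 0 1; 0 0 0.6 0 0 0 1; 0 0 0.6 0 0 0 1; 0 0 0.5 0 0 0 1; 0 0 0.4 0 0 0 1; 0 0 0.3 0 0 0 1"}}

```text
time_s: 25.65
tcp_pos: [0.4525, 0.3406, 0.1809]
ee_rot: [[-0.983, -0.185, -0.001], [-0.185, 0.983, -0.001], [0.001, -0.001, -1.0]]
wrist_force: [0.4, 0.0, -5.4]
gripper_width: 0.158
gripper_force: 30.0
```

>>> {"api": "jog_arm", "payload": {"plan": "0 0 0.2 0 0 0 1; 0 0 0.15 0 0 0 1; 0 0 0.1 0 0 0 1; 0 0 0.1 0 0 0 1; 0 0 0.05 0 0 0 1; 0 0 0.05 0 0 0 1; 0 0 0 0 0 0 1; 0 0 0 0 0 0 1; 0 0 0 0 0 0 1; 0 0 0 0 0 0 1"}}

```text
time_s: 26.65
tcp_pos: [0.4527, 0.3409, 0.1659]
ee_rot: [[-0.983, -0.185, 0.0], [-0.185, 0.983, 0.0], [-0.0, 0.0, -1.0]]
wrist_force: [-0.4, 0.1, -5.8]
gripper_width: 0.153
gripper_force: 30.0
```

Run:
```python
from h import *
go([.453,.340,.1575],10.7)
```

```text
t 26.65 tcp [0.4527 0.3409 0.1659] yaw 10.68 tilt [0.0002 0.0002] F [-0.4  0.1 -5.8] units [-0.01 -0.04  0.34] -0.003
```

>>> {"api": "jog_arm", "payload": {"plan": "0 -0.02 0.05 0 0 0 1; 0 0 0.05 0 0 0 1; 0 0 0.05 0 0 0 1; 0 0 0.04 0 0 0 1; 0 0 0.03 0 0 0 1; 0 0 0.02 0 0 0 1; 0 0 0 0 0 0 1; 0 0 0 0 0 0 1; 0 0 0 0 0 0 1; 0 0 0 0 0 0 1"}}

```text
time_s: 27.65
tcp_pos: [0.4528, 0.3404, 0.1599]
ee_rot: [[-0.983, -0.185, 0.0], [-0.185, 0.983, 0.0], [-0.0, 0.0, -1.0]]
wrist_force: [0.1, -0.0, -5.1]
gripper_width: 0.159
gripper_force: 30.0
```

>>> {"api": "jog_arm", "payload": {"plan": "0 0 0.03 0 0 0 1; 0 0 0.03 0 0 0 1; 0 0 0.02 0 0 0 1; 0 0 0.02 0 0 0 1; 0 0 0 0 0 0 1; 0 0 0 0 0 0 1; 0 0 0 0 0 0 1; 0 0 0 0 0 0 1; 0 0 0 0 0 0 1; 0 0 0 0 0 0 1"}}

```text
time_s: 28.65
tcp_pos: [0.4528, 0.3402, 0.1591]
ee_rot: [[-0.983, -0.186, 0.001], [-0.186, 0.983, 0.0], [-0.001, 0.0, -1.0]]
wrist_force: [-4.4, -2.7, 4.7]
gripper_width: 0.158
gripper_force: 30.0
```

Contact is confirmed, with the wrist force going from −5 to +4.7 N. I'll ease off slightly, release, check, then rise.

>>> {"api": "jog_arm", "payload": {"plan": "0 0 -0.03 0 0 0 1; 0 0 -0.01 0 0 0 1; 0 0 0 0 0 0 1; 0 0 0 0 0 0 0.7; 0 0 0 0 0 0 0.5; 0 0 0 0 0 0 0.3; 0 0 0 0 0 0 0; 0 0 0 0 0 0 -0.2; 0 0 0 0 0 0 -0.2; 0 0 0 0 0 0 -0.2"}}

```text
time_s: 29.65
tcp_pos: [0.4528, 0.3405, 0.1582]
ee_rot: [[-0.983, -0.185, 0.0], [-0.185, 0.983, 0.0], [-0.0, 0.0, -1.0]]
wrist_force: [0.6, -0.2, 0.8]
gripper_width: 0.568
gripper_force: 0.0
```

>>> {"api": "jog_arm", "payload": {"plan": "0 0 -0.1 0 0 0 -0.2; 0 0 -0.3 0 0 0 -0.2; 0 0 -0.5 0 0 0 -0.2; 0 0 -0.8 0 0 0 -0.2; 0 0 -0.9 0 0 0 -0.2; 0 0 -0.9 0 0 0 -0.2; 0 0 -0.9 0 0 0 -0.2; 0 0 -0.9 0 0 0 -0.2; 0 0 -0.5 0 0 0 -0.2; 0 0 0 0 0 0 -0.2"}}

```text
time_s: 30.65
tcp_pos: [0.4534, 0.341, 0.3061]
ee_rot: [[-0.983, -0.185, 0.004], [-0.185, 0.983, 0.004], [-0.004, 0.003, -1.0]]
wrist_force: [-0.1, 0.6, 0.5]
gripper_width: 0.598
gripper_force: 0.0
```

>>> {"api": "jog_arm", "payload": {"plan": "0 -0.8 0 0 0 0 -0.2; 0 -1 0 0 0 0 -0.2; 0 -1 0 0 0 0 -0.2; 0 -1 0 0 0 0 -0.2; 0 -1 0 0 0 0 -0.2; 0 -1 0 0 0 0 -0.2; 0 -1 0 0 0 0 -0.2; 0 -0.5 0 0 0 0 -0.2; 0 0 0 0 0 0 -0.2; 0 0 0 0 0 0 -0.2"}}

```text
time_s: 31.65
tcp_pos: [0.4864, 0.161, 0.3028]
ee_rot: [[-0.983, -0.185, -0.001], [-0.185, 0.983, -0.0], [0.001, -0.0, -1.0]]
wrist_force: [-0.4, 0.3, 0.3]
gripper_width: 0.596
gripper_force: 0.0
```

Run:
```python
from h import *
go([.453,.340,.1575],10.7)
p,d,K,E=cap('top');W=world(d,K,E)
q=clean(sel(W,.3,.65,.2,.48,.075,.11));print('tray',q.sum(),rect(W[q]))
q=clean(sel(W,.3,.65,.2,.48,.165,.19));print('bar',rect(W[q]),np.median(W[q][:,2]))
m=clean(sel(W,.25,.65,.48,.75,.02,.08));print('roll',hull_circle(W[m]),np.median(W[m][:,2]))
P,D,K,E=cap('scene');a=np.hstack([cv2.resize(P[95:205,240:400],(800,550))]);save('s5.png',a)
```

```text
t 31.65 tcp [0.4864 0.161  0.3028] yaw 10.65 tilt [-0.0007 -0.0001] F [-0.4  0.3  0.3] units [-0.01  7.29  5.81] -0.007
tray 116 [array([452.4, 346.8]), array([192.9,  57. ]), np.float64(57.5)]
bar [array([453.4, 339.5]), array([172. ,  29.5]), np.float64(18.2)] 0.17900649316711714
roll (array([448.4, 551.5]), 55.1) 0.04636753991347642
```

View pics/s5.png

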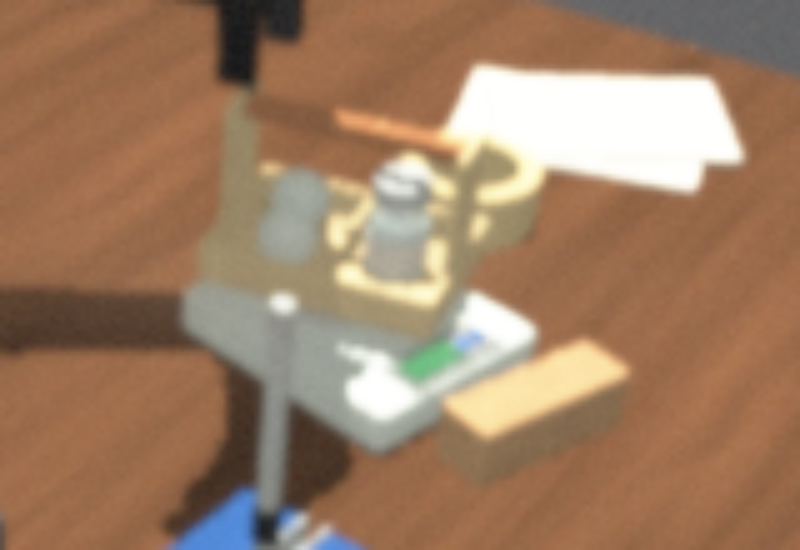

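The tray sits on the pan with its bar at (0.4534, 0.3395), matching the pan centre. The jar is upright (400,220) and both balls (300,190) and (288,235) are in. The roll lies flat on the bench behind (500,190). Handing in.

```bash
python3 -c "
from station import r
print(r.finish_job())"
```

```text
the job is handed in; nothing more can be done
None
```

The job is handed in at about 32 s of the 72 s allowed: the roll lies flat on the bench, and the tray sits centred on the scale's pan to about 1 mm, released, with the jar upright and both golf balls in; the route kept clear of the vise, shaft, spray can, driver head and box.

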